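Load a vial rack into the autosampler

ROBOT

A 6-joint arm with a two-finger parallel gripper is mounted at the origin on the work surface. World frame = base frame: x ahead of the robot, y to its left, z up, the work surface at z = 0. Lengths are in mm, angles in rad, forces in N, time in s.
With the tool pointing down it reaches from about 275 to 1000 mm from the base axis. Payload 8.4 kg.
Tool frame: the origin (TCP) lies on the centre line of the jaws, within the pads' length; the fingertips stand 25 mm ahead of it and the grasp point (between the pads) lies 6 mm ahead of it; z points along the fingers, y is the line along which they close (so a half turn about z gives the same grasp; the last joint's range is limited). The gripper opens to 85 mm and grips with 20 to 120 N. Pads are 22 mm wide; open, the fingers measure 114 mm over their backs; the gripper's body (76 mm by 85 mm) begins 54 mm behind the grasp point. The pads swing forward as they close: fully open they stand 13 mm farther back than shut.
Start: joints at [-1.146, 0.353, 1.633, -0, 1.155, -0.002], TCP at [258.724, -568.938, 256.281] pointing down, gripper open.
Joint ranges: [-2.63, 2.63], [-0.92, 2.1], [0.06, 2.66], [-1.3, 4.44], [0, 2.69], [-3.02, 3.02]. Speed limits (rad/s): [2.22, 2.22, 2.79, 3.14, 3.14, 3.14].

INTERFACE

Orientations are given as [roll, pitch, yaw] about the fixed x, y, z axes, in that order (R = Rz(yaw) Ry(pitch) Rx(roll)).
In Python, from rig import r gives the robot as it stands.
- The arm moves only by the shell command python3 -m jog 'ROWS' [FORCE]. ROWS is JSON, a list of rows, each a list of 3 entries, a list of its own where there are three numbers: the turn, a rotation vector about the tool's x, y, z in rad, then the shift along the tool's x, y, z in m, then the opening, from -1 (shut) to 1 (fully open). In form: [[[rx, ry, rz], [x, y, z], gripper], ...]. A call has 1 to 12 rows; each row shifts and turns the commanded pose from where the row before left it, along the tool's axes as they then stand; what a row does not reach is not made up. A row lasts 1/10 s, in which the tool goes at most 50 mm and 8.59 degrees, less where a joint would pass 70% of its speed; a pose out of reach is approached as far as the arm can. A call with a gripper value outside its range is refused whole. The fingers move at their own pace and stop on an object; FORCE is the grip in N (left out, the last holds). Time passes only in rows, so rows that do not move let the fingers close. It gives the time, the measured TCP pose, the force, the opening and the grip force at its end, in the units of the state.
- r.sense(): the state, without advancing time (a new reading comes with each control period).
- r.grab_frame(name): name is "side" or "top" or "wrist"; returns the picture (384x512x3 uint8, red, green, blue); there is no depth.
- r.camera_params(name): a dict with "fx", "fy", "cx", "cy" (pixels), "rvec" (rotation vector, rad) and "tvec" (3), from world to camera coordinates, as OpenCV has them; the wrist camera has in their place "hand_eye" (4x4, takes a point from camera to tool coordinates, whose origin is the TCP and whose axes are the flange's). Camera axes: x right, y down, z forward; pixel columns grow to the right and rows downward; lengths in mm; the calibration is good to about 2 mm. A picture is of the moment at which its call begins: read the wrist's pose just before it. camera_params takes no time and is no camera call.
- r.sign_off(): hands the job in; it is judged then, once.
The state is a dict: "clock": time; "qpos": joint angles; "qvel": joint speeds; "joint_efforts": joint torques, N m; "eef_pos": TCP position; "tcp_rot": TCP orientation; "contact_force": force on the tool from outside, world axes, zero at the start; "wrist_torque": the same for the moment, N m; "opening": opening from 0.0 (shut) to 1.0 (fully open); "grasp_force": force on a finger pad.
Only numpy, scipy, OpenCV 4.12 (cv2) and the standard library are available. Lean on these libraries where they do the work, as an engineer would, in place of code of your own. Each camera call takes 0.05 s, during which the arm holds its last target. There are 200 camera calls.

TASK

Load the vial rack into the autosampler: swing the gate arm fully open, take the crumpled paper off the loading shelf and throw it in the waste bin, then set the rack down between the guides and slide it in under the roof, plain end first, until its tall end plate is flush against the front of the machine. Finish by swinging the gate arm fully shut across the plate. Carry the rack level and do not disturb the other things on the bench.

Things in the scene. Friction and masses are not known exactly. Their poses are not given: they have to be found in the camera images.
- sampler: Autosampler, fixed: white housing 340 wide, 270 deep, 150 high; a grey loading shelf 220 wide, 180 deep, 30 high sticks out of its front. Origin on the bench (z=0) in the plane of the housing's front, under the middle of the mouth. x points horizontally into the machine, y across, z up: the shelf is at x -180 to 0 mm, the housing at x 0 to 270.
- mouth (a point): Middle of the chamber mouth, on the shelf surface (z=30 mm), in the plane of the housing's front; axes as the sampler's. Mouth: y -60 to 60, from z=30 up to the roof's underside at z=121 (solid above, to z=150). The chamber is 165 deep, its floor level with the shelf.
- shelf_mid (a point): Middle of the loading shelf's top, z=30 mm, 90 in front of the mouth. Two white guides run along x on both sides of it, the whole length of the shelf and on through the chamber: 112 apart at the foot, flaring to about 122 apart at their top, 16 above the shelf. Outside them stand only the gate's pivot post (sampler x=-32, y=94, radius 10) and stop post (x=-20, y=-88, radius 6, top z=98).
- gate (a joint): Angle of the gate arm about its vertical pivot, rad. 0 = shut: across the mouth, its middle 32 mm in front of it, against the stop post. Grows as it swings outward: 1.57 = pointing straight away from the machine, beside the guides; end stop 1.75, fully open. Clear of the rack's path only above 1.6. Friction 0.05 N m: it stays where it is left. Starts shut or ajar.
- gate_pivot (a point): Pivot axis of the gate arm, at the arm's mid height, 92 mm above the bench. At angle a the knob lies from it at (-158 sin a, -158 cos a) mm in the sampler's x, y.
- gate_knob (a point): Middle of the upright round black knob near the free end of the gate arm: 22 mm across, 104 to 138 mm above the bench, this point at 121. The arm under it is a steel bar 12 by 12, 86 to 98 mm above the bench, ending 31 beyond the knob. A rubber bumper, 16 across, half-way along the arm points to the machine: when shut it ends 3 mm before a seated rack's plate.
- rack: Loose rack of ten amber vials, 0.36 to 0.56 kg. Grey base 150 (x) by 106 (y) by 10 mm; origin at the middle of its underside. Vials in two rows at y=-34 and 34, tops at 47 mm. Plain end at x=75, white end plate at x=-83 to -75. Seated: its x points as the sampler's and its origin is at sampler x=75, y=0, z=30 mm.
- rack_handle (a point): Middle of the rack's carrying handle: a flat aluminium bar over the middle of the rack, along the rack's x, 100 long, 12 thick (y), 20 high, from 62 to 82 mm above the rack's underside; this point at 72.
- rack_plate (a point): Middle of the outer face of the rack's upright white end plate, 60 mm above the rack's underside, 83 from its origin along -x. The plate is 8 thick and 100 high; 106 wide up to 20 mm above the underside, 132 wide above that: wider and higher than the mouth, so it stops against the housing's front.
- wad: Crumpled white paper, about 52 by 52 mm and 44 high, 20 g, stiff, lying on the loading shelf between the guides. Origin at the middle of its underside.
- bin: Grey round waste bin, fixed on the bench: open top 150 mm across, 130 high, wall 4 mm. Origin at the middle of its underside.
- solvent_bottle: Bystander: amber bottle, 86 mm across, 190 high, on the bench. Origin under its middle.
- wipes_carton: Bystander: closed cardboard carton 120 by 115 by 85 mm on the bench. Origin under its middle.
- spanner: Bystander: steel spanner 150 mm long, lying on the bench along its own x.
- tip_box: Bystander: box 79 by 114 by 57 mm standing on the roof of the autosampler. Origin under its middle.
Mind the look-alikes: they are no part of the job. Of the things shaped like the wad, the white one is meant.

How it is judged (in metres and radians):
At the end, for the whole second after the job is handed in: The rack lies in the chamber between the guides on the track (within 6 mm of its height, 8 mm sideways, 0.07 rad), plain end in, its end plate within 6 mm of the housing's front; the gate arm is shut (joint below 0.08 rad); the paper lies in the waste bin; rack and paper at rest (x of rack in the frame of sampler above 0.069 m and y of rack in the frame of sampler between -0.008 and 0.008 m and z of rack in the frame of sampler between 0.024 and 0.036 m and angle between the x axis of rack and the x axis of sampler, either way round below 0.07 rad and value of joint gate below 0.08 rad and horizontal distance between wad and bin below 0.072 m and height (world z) of wad below 0.1 m and linear speed of rack below 0.02 m/s and linear speed of wad below 0.05 m/s); the robot touches nothing.
It fails at once if the rack is tilted by more than 0.5 rad (angle between rack's own z axis and vertical above 0.5 rad).
It fails at once if the bottle, carton, spanner or tip box is moved by more than 30 mm (distance of any of solvent_bottle, wipes_carton, spanner, tip_box from where it was at the start of the episode above 0.03 m).
It also fails if it takes over 72 s, if anything falls off the work surface, if the arm or the gripper's body presses on something with over 40 N, if the wrist force passes 120 N, or if a joint passes its speed limit or range.

## Working session

There is one attempt and no reset: what is moved stays moved. The work goes in short steps, Python scripts to look and compute and a shell command to move; the robot and the scene stay as the last step left them, time stands still between calls to the robot, and variables do not carry over. Pictures are saved under pics/ and viewed, at most 10 in all, crops included, and the job is handed in when it is done.

```bash
ls; mkdir -p pics; cat > h.py <<'E'
import numpy as np, cv2, json
from rig import r
from scipy.spatial.transform import Rotation as R
def cam(n, st=None):
    p=r.camera_params(n); K=np.array([[p['fx'],0,p['cx']],[0,p['fy'],p['cy']],[0,0,1.]])
    if 'rvec' in p:
        Rm=cv2.Rodrigues(np.array(p['rvec'],float))[0]; t=np.array(p['tvec'],float).ravel()
    else:
        st=st or r.sense(); T=np.eye(4); T[:3,:3]=R.from_euler('xyz',st['tcp_rot']).as_matrix(); T[:3,3]=st['eef_pos']
        W=np.linalg.inv(T@np.array(p['hand_eye'])); Rm=W[:3,:3]; t=W[:3,3]
    return K,Rm,t
def ray(c,uv):
    K,Rm,t=c; d=Rm.T@np.linalg.inv(K)@np.array([uv[0],uv[1],1.]); return -Rm.T@t,d
def onz(c,uv,z):
    o,d=ray(c,uv); return o+d*(z-o[2])/d[2]
def proj(c,P):
    K,Rm,t=c; q=(np.atleast_2d(P)@Rm.T+t)@K.T; return q[:,:2]/q[:,2:]
def tri(c1,u1,c2,u2):
    o1,d1=ray(c1,u1); o2,d2=ray(c2,u2)
    s=np.linalg.lstsq(np.stack([d1,-d2],1),o2-o1,rcond=None)[0]
    a,b=o1+d1*s[0],o2+d2*s[1]; return (a+b)/2,np.linalg.norm(a-b)
E
python3 - <<'E'
from h import *
print(r.sense())
for n in('side','top','wrist'):
    im=r.grab_frame(n); cv2.imwrite(f'pics/{n}0.png',cv2.resize(im[:,:,::-1],(800,600),interpolation=cv2.INTER_CUBIC)); np.save(f'pics/{n}0.npy',im)
    print(n,r.camera_params(n))
E
```

```text
pics
{'clock': 0.0, 'qpos': array([-1.14637939e+00,  3.53646375e-01,  1.63417416e+00,  4.37224248e-06,
        1.15523395e+00, -2.40985076e-03]), 'qvel': array([ 0.0025509 ,  0.0014437 ,  0.00024154, -0.0005851 , -0.00201275,
       -0.00063152]), 'joint_efforts': array([-7.11791381e-04, -6.05263138e+01, -3.42067194e+01, -2.36354573e-06,
        9.59174184e-03, -1.43004661e-05]), 'eef_pos': array([ 258.54017045, -568.49662477,  255.54565616]), 'tcp_rot': array([-3.14013083e+00, -7.52032154e-06,  4.26825018e-01]), 'contact_force': array([ 0.38074617, -0.35990348, -0.35809922]), 'wrist_torque': array([-0.02464689,  0.04158661,  0.00356697]), 'grasp_force': 0.0, 'opening': 1.0025566293133796}
side {'fx': 351.24799124646734, 'fy': 351.24799124646734, 'cx': 250.6460365784011, 'cy': 189.87078629045126, 'rvec': array([ 2.25046827, -0.3477377 ,  0.18314742]), 'tvec': array([-549.05239936,  257.47769483,  800.1531548 ])}
top {'fx': 500.1687659979345, 'fy': 500.1687659979345, 'cx': 252.69159182841497, 'cy': 191.9928344124617, 'rvec': array([ 2.06879287, -2.1295244 ,  0.24343704]), 'tvec': array([  85.37777139,  594.31751163, 1231.96577298])}
wrist {'fx': 288.60082105123814, 'fy': 288.60082105123814, 'cx': 258.68466036953885, 'cy': 193.5938612582478, 'hand_eye': array([[ 1.71027175e-03, -9.58368292e-01, -2.85529844e-01,
         7.21198418e+01],
       [ 9.99998488e-01,  1.54890515e-03,  7.90977138e-04,
         1.00525226e+00],
       [-3.15788764e-04, -2.85530765e-01,  9.58369492e-01,
        -1.17957819e+02],
       [ 0.00000000e+00,  0.00000000e+00,  0.00000000e+00,
         1.00000000e+00]])}
```

View pics/top0.png

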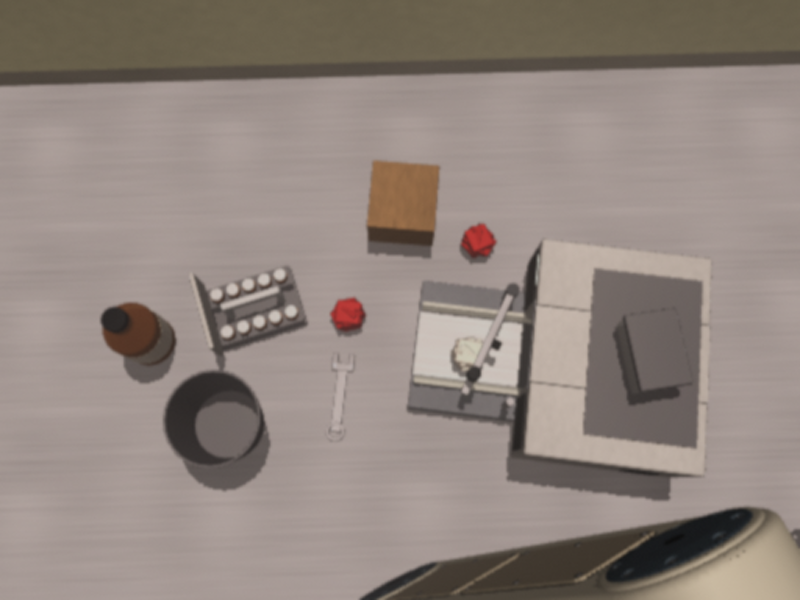

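View pics/side0.png

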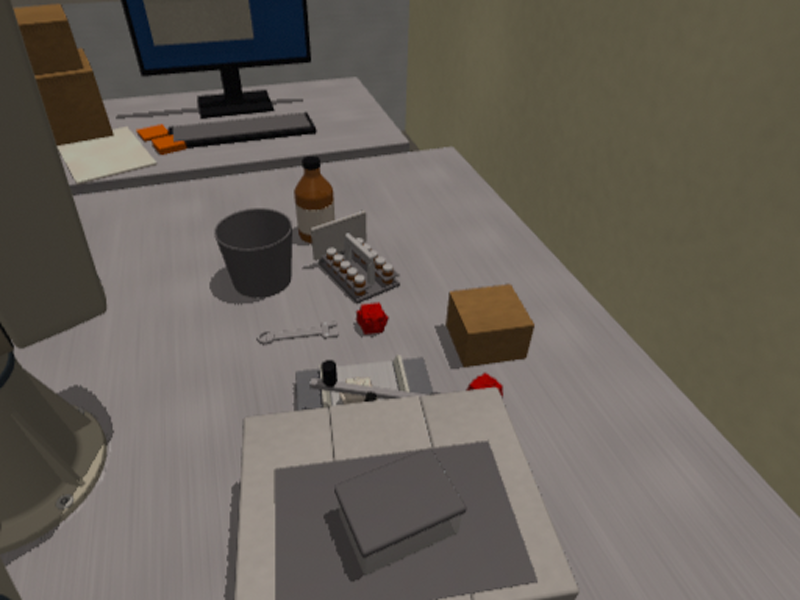

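The top view shows the sampler at right with its x axis pointing right in the image. The gate pivot is near (512,292), the knob near (473,374), and the arm sits ajar over the wad at (468,353). The rack is at (250,305) with its plate on the left, and the bin is at (213,420). The side view confirms this, with the knob at (329,373) and the rack at (355,260).

```bash
python3 - <<'E'
from h import *
c=cam('top'); s=.64
def P(u,v,z): return onz(c,((u+.5)*s-.5,(v+.5)*s-.5),z).round(1)
print('cam',ray(c,(0,0))[0], 'side',ray(cam('side'),(0,0))[0])
for n,u,v,z in [('roof fl',543,241,150),('roof bl',711,258,150),('roof br',703,472,150),('roof fr',525,457,150),('shelf l',422,283,30),('shelf r',410,410,30),('pivot',512,292,98),('knob',473,374,138),('wad',468,353,60),('rackhandleA',221,309,82),('handleB',281,293,82),('plate top1',193,275,100),('plate top2',216,349,100),('plain end1',290,267,10),('plain end2',306,322,10),('bin L',165,420,130),('binR',263,420,130),('bottle',116,320,190),('carton',404,195,85),('spanA',343,355,5),('spanB',336,435,5),('tip',655,350,207)]: print(n,P(u,v,z))
cs=cam('side')
def u(p): return ((p[0]+.5)*s-.5,(p[1]+.5)*s-.5)
print('knob top',tri(c,u((473,372)),cs,u((329,363))))
print('handle far end',tri(c,u((221,309)),cs,u((350,238))))
print('handle near end',tri(c,u((281,293)),cs,u((374,263))))
E
```

```text
cam [ 299.24967553   72.83381453 1335.43521049] side [ 373.8164669  -590.48852551  720.82100555]
roof fl [ 667.1 -168.7  150. ]
roof bl [ 631.3 -431.2  150. ]
roof br [ 303.2 -379.6  150. ]
roof fr [ 332.5 -117.8  150. ]
shelf l [634.9  20.8  30. ]
shelf r [417.8  48.6  30. ]
pivot [ 598.  -122.6   98. ]
knob [460.3 -48.1 138. ]
wad [505.8 -49.5  60. ]
rackhandleA [587.1 354.8  82. ]
handleB [611.3 256.3  82. ]
plate top1 [641.4 397.9 100. ]
plate top2 [517.5 357.3 100. ]
plain end1 [675.9 251.2  10. ]
plain end2 [576.3 223.3  10. ]
bin L [404.3 425.8 130. ]
binR [400.  275.8 130. ]
bottle [550.  487.5 190. ]
carton [775.8  47.9  85. ]
spanA [517.5 160.3   5. ]
spanB [381.9 173.9   5. ]
tip [ 478.5 -308.4  207. ]
knob top (array([463.77163172, -48.33488344, 137.37911682]), np.float64(0.6031507515796746))
handle far end (array([595.22770332, 358.68340746,  63.91331744]), np.float64(7.739876941067417))
handle near end (array([619.18584366, 258.63135158,  64.0501532 ]), np.float64(6.622808342663927))
```

View pics/wrist0.png

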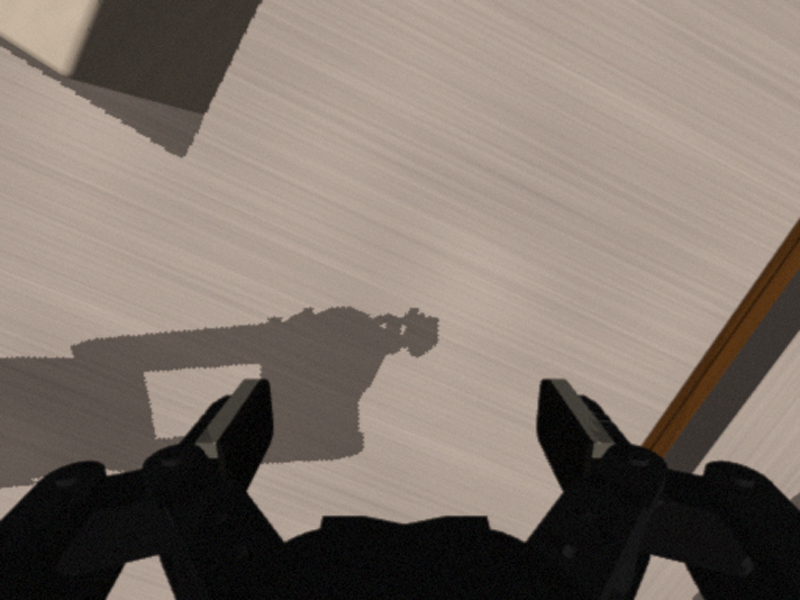

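The wrist view shows only bench, gripper shadow and the housing corner at top left. I now have rough poses: the sampler's x axis points along about (-0.14,-0.99), the gate is at about 0.35 rad, and the triangulated knob top is at z=137. Next I raise the arm and move over the shelf to look closer.

```bash
python3 -m jog '[[[0,0,-0.143],[0,0,-0.015],1],[[0,0,-0.143],[0,0,-0.015],1],[[0,0,-0.143],[0,0,-0.015],1],[[0,0,-0.143],[0,0,-0.015],1],[[0,0,-0.143],[0,0,-0.015],1],[[0,0,-0.143],[0,0,-0.015],1],[[0,0,-0.143],[0,0,-0.015],1],[[0,0,0],[0.02,0.005,0],1]]' 
python3 -m jog '[[[0,0,0],[0.045,0.014,0],1],[[0,0,0],[0.045,0.014,0],1],[[0,0,0],[0.045,0.014,0],1],[[0,0,0],[0.045,0.014,0],1],[[0,0,0],[0.045,0.014,0],1],[[0,0,0],[0.045,0.014,0],1],[[0,0,0],[0.045,0.014,0],1],[[0,0,0],[0.045,0.014,0],1],[[0,0,0],[0.045,0.014,0],1],[[0,0,0],[0.045,0.014,0],1],[[0,0,0],[0.04,0.014,0],1],[[0,0,0],[0.02,0.005,0],1]]'
python3 -m jog '[[[0,0,0],[0,0,0],1],[[0,0,0],[0,0,0],1],[[0,0,0],[0,0,0],1]]'
python3 - <<'E'
from h import *
st=r.sense(); im=r.grab_frame('wrist'); np.save('pics/w1.npy',im); np.save('pics/w1p.npy',np.r_[st['eef_pos'],st['tcp_rot']])
cv2.imwrite('pics/w1.png',cv2.resize(im[:,:,::-1],(800,600),interpolation=cv2.INTER_CUBIC)); print(st['eef_pos'],st['tcp_rot'],st['clock'])
E
```

```text
clock: 0.95
eef_pos: [266.3, -551.7, 363.1]
tcp_rot: [3.14, 0.003, 1.432]
contact_force: [-0.2, -0.6, -0.9]
opening: 0.997
grasp_force: 0.0
clock: 2.15
eef_pos: [497.6, -64.8, 361.1]
tcp_rot: [3.141, -0.001, 1.43]
contact_force: [-0.8, -0.1, 0.0]
opening: 0.998
grasp_force: 0.0
clock: 2.45
eef_pos: [496.1, -68.5, 361.2]
tcp_rot: [-3.141, 0.0, 1.427]
contact_force: [-0.6, 0.5, -0.6]
opening: 1.001
grasp_force: 0.0
[496.13138005 -68.5330036  361.17230613] [-3.14121304e+00  3.81766312e-04  1.42715190e+00] 2.45
```

View pics/w1.png

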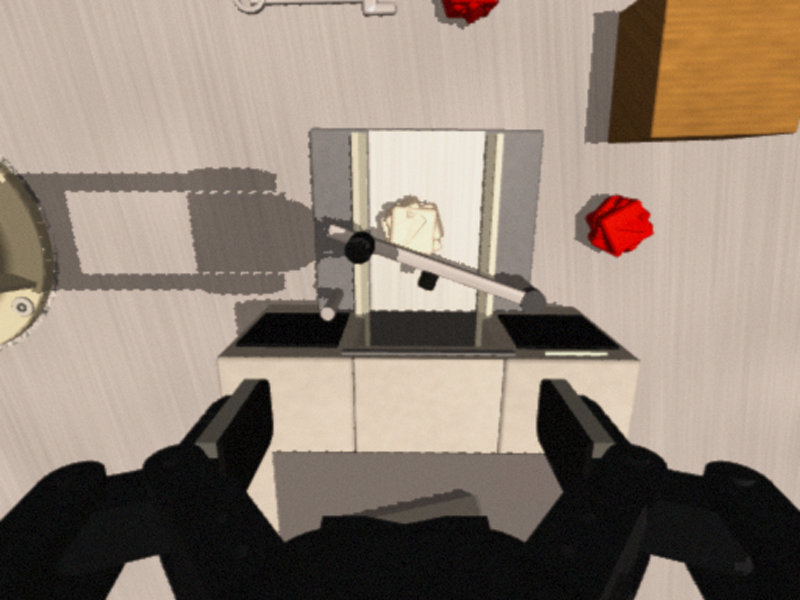

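The wrist picture shows the shelf front corners at (310,129) and (543,131), and the roof's front corners at (220,356) and (638,359). The knob is at (360,245), the wad at (415,225), the stop post at (328,313) and the pivot at (528,297).

```bash
python3 - <<'E'
from h import *
s=.64
w=np.load('pics/w1.npy'); t=np.load('pics/top0.npy'); p=np.load('pics/w1p.npy')
cw=cam('wrist',{'eef_pos':p[:3],'tcp_rot':p[3:]}); ct=cam('top')
def sp(im,pts):
    g=cv2.cvtColor(im,cv2.COLOR_RGB2GRAY); q=((np.array(pts,np.float32)+.5)*s-.5).reshape(-1,1,2).astype(np.float32)
    return cv2.cornerSubPix(g,q.copy(),(3,3),(-1,-1),(3,30,.01)).reshape(-1,2), q.reshape(-1,2)
a,a0=sp(w,[(310,129),(543,131),(220,356),(638,359)])
b,b0=sp(t,[(410,410),(422,283),(525,457),(543,241)])
print(a-a0,b-b0)
for i in range(4): print('tri',tri(cw,a[i],ct,b[i]), 'wrist on z',onz(cw,a[i],[30,30,150,150][i]).round(1),'top',onz(ct,b[i],[30,30,150,150][i]).round(1))
P=[onz(cw,a[i],z)[:2] for i,z in enumerate([30,30,150,150])]
ys=P[1]-P[0]; yr=P[3]-P[2]; print('len',np.linalg.norm(ys),np.linalg.norm(yr),'yaw',np.arctan2(ys[1],ys[0])-np.pi/2,np.arctan2(yr[1],yr[0])-np.pi/2)
yaw=np.arctan2(yr[1],yr[0])-np.pi/2; X=np.array([np.cos(yaw),np.sin(yaw)]);Y=np.array([-X[1],X[0]])
print('O from roof',(P[2]+P[3])/2,'from shelf',(P[0]+P[1])/2+180*X)
O=((P[2]+P[3])/2+(P[0]+P[1])/2+180*X)/2
ab=lambda x,y:(O+x*X+y*Y).round(1)
px=lambda u,v:((u+.5)*s-.5,(v+.5)*s-.5)
def sam(q): d=q[:2]-O; return np.array([d@X,d@Y]).round(1)
# knob top & stop & pivot
print('knob tri',tri(cw,px(360,244),ct,px(473,374)),'wrist138',onz(cw,px(360,243),138), sam(onz(cw,px(360,243),138)))
print('stop',sam(onz(cw,px(328,313),98)),'pivot',sam(onz(cw,px(528,296),98)))
# wad mask in wrist: cream brighter than? contours
hsv=cv2.cvtColor(w,cv2.COLOR_RGB2HSV); print('wad col',hsv[int(225*s),int(415*s)],'shelf',hsv[int(170*s),int(430*s)],hsv[int(280*s),int(390*s)])
print('wad tri',tri(cw,px(415,225),ct,px(468,353)),'sam',sam(onz(cw,px(415,225),60)))
print('guides',[sam(onz(cw,px(u,200),46)) for u in(354,368,486,499)])
np.save('samp.npy',np.r_[O,yaw]); print(O,yaw)
E
```

```text
[[-1.8849945   2.3588638 ]
 [-0.44659424 -1.0576172 ]
 [-1.9489441   0.73350525]
 [ 0.9683838   1.0520325 ]] [[-2.7200623  -0.27178955]
 [-0.0447998  -1.2326813 ]
 [ 0.          0.        ]
 [-0.43203735 -0.3327179 ]]
tri (array([418.87325352,  51.87047893,  12.83827696]), np.float64(7.697907117450036)) wrist on z [420.8  46.6  30. ] top [418.7  55.7  30. ]
tri (array([645.48588106,  19.54614074,   4.36920132]), np.float64(1.0348693235667819)) wrist on z [638.5  18.4  30. ] top [638.3  20.8  30. ]
tri (array([ 333.37336843, -121.05174483,  138.79863873]), np.float64(3.046400070115671)) wrist on z [ 339.5 -118.4  150. ] top [ 332.5 -117.8  150. ]
tri (array([ 667.09335388, -166.42977587,  154.69935226]), np.float64(1.186426493240386)) wrist on z [ 670.  -168.6  150. ] top [ 668.  -167.7  150. ]
len 219.51726661177509 334.2909918600407 yaw -1.6994659770732157 -1.7214957104554134
O from roof [ 504.7286688  -143.53036301] from shelf [ 502.57953466 -145.45402456]
knob tri (array([462.84105063, -50.17357696, 119.28546408]), np.float64(0.3628888636142864)) wrist138 [465.27161565 -46.8668634  138.        ] [-90.8 -52.6]
stop [-21.7 -86.2] pivot [-38.9  90.1]
wad col [ 25  35 239] shelf [ 20  23 238] [ 17  29 231]
wad tri (array([509.00189632, -51.34566077,  40.11428916]), np.float64(0.17789861327277529)) sam [-95.4  -9.2]
guides [array([-116.5,  -66.5]), array([-116.6,  -53.3]), array([-117.6,   57.4]), array([-117.7,   69.6])]
[ 503.65410173 -144.49219379] -1.7214957104554134
```

```bash
cat >> h.py <<'E'
def edge(g,p,q,n=25,w=6):
    """points of strongest gradient across segment p->q (full-res px), fitted robustly; returns 2 end points"""
    p,q=np.array(p,float),np.array(q,float); d=(q-p)/np.linalg.norm(q-p); nn=np.array([-d[1],d[0]]); o=np.arange(-w,w+.01,.25); out=[]
    g=cv2.GaussianBlur(g.astype(np.float32),(0,0),.8)
    for f in np.linspace(.05,.95,n):
        m=p+f*(q-p); xy=(m+o[:,None]*nn).astype(np.float32)
        v=cv2.remap(g,xy[:,0].reshape(-1,1),xy[:,1].reshape(-1,1),cv2.INTER_LINEAR).ravel(); out.append(xy[np.argmax(abs(np.gradient(v)))])
    out=np.array(out,np.float32); vx,vy,x0,y0=cv2.fitLine(out,cv2.DIST_HUBER,0,.01,.01).ravel()
    e=np.array([vx,vy]); c=np.array([x0,y0]); res=np.median(abs((out-c)@np.array([-vy,vx])))
    return c+e*((p-c)@e), c+e*((q-c)@e), res
E
python3 - <<'E'
from h import *
s=.64
w=np.load('pics/w1.npy'); t=np.load('pics/top0.npy'); p=np.load('pics/w1p.npy')
cw=cam('wrist',{'eef_pos':p[:3],'tcp_rot':p[3:]}); ct=cam('top')
gw=cv2.cvtColor(w,cv2.COLOR_RGB2GRAY); gt=cv2.cvtColor(t,cv2.COLOR_RGB2GRAY)
px=lambda u,v:np.array([(u+.5)*s-.5,(v+.5)*s-.5])
def L(nm,c,g,a,b,z,w=5):
    e1,e2,res=edge(g,px(*a),px(*b),w=w); A,B=onz(c,e1,z)[:2],onz(c,e2,z)[:2]; d=(B-A)/np.linalg.norm(B-A)
    print(nm,A.round(1),B.round(1),'dir',round(float(np.arctan2(d[1],d[0])),4),'res',round(float(res),2)); return A,B
print('WRIST')
L('shelfL',cw,gw,(311,140),(315,200),30); L('shelfR',cw,gw,(543,140),(531,270),30)
L('shelf front',cw,gw,(380,130),(480,130),30); L('roof front',cw,gw,(240,356),(620,359),150); L('roofL',cw,gw,(220,365),(225,440),150); L('roofR',cw,gw,(638,365),(632,440),150)
L('guideLin',cw,gw,(369,140),(369,190),30,3);L('guideRin',cw,gw,(486,140),(482,250),30,3)
L('guideLout',cw,gw,(353,140),(354,220),46,3);L('guideRout',cw,gw,(502,140),(495,260),46,3)
L('armA',cw,gw,(385,248),(420,260),98,4);L('armB',cw,gw,(440,258),(510,283),98,4);
print('TOP')
L('roof front',ct,gt,(541,260),(526,440),150); L('roofR',ct,gt,(545,470-12),(700,471),150); L('roofL',ct,gt,(550,242),(705,257),150);L('shelf front',ct,gt,(418,325),(413,375),30)
L('shelfL',ct,gt,(430,284),(500,291),30)
E
```

```text
WRIST
shelfL [420.4  40. ] [411.6 -14.4] dir -1.7303 res 0.32
shelfR [638.8   8.9] [ 620.2 -114.3] dir -1.7206 res 0.2
shelf front [488.5  38.9] [580.9  25.7] dir -0.141 res 0.03
roof front [ 357.3 -121.9] [ 654.7 -163.7] dir -0.1396 res 0.68
roofL [ 339.5 -125.3] [ 325.7 -192.5] dir -1.7735 res 1.13
roofR [ 669.7 -172.5] [ 659.3 -239. ] dir -1.7258 res 0.23
guideLin [476.3  32.1] [471. -13.] dir -1.689 res 0.18
guideRin [583.9  16.9] [567.9 -85.8] dir -1.7255 res 0.31
guideLout [462.   33.2] [451.8 -37.6] dir -1.7145 res 0.22
guideRout [597.9  13.8] [581.2 -95. ] dir -1.7233 res 0.18
armA [483.3 -55.7] [510.3 -71.9] dir -0.544 res 0.37
armB [524.3 -78.8] [ 582.5 -108.5] dir -0.4712 res 0.12
TOP
roof front [ 636.3 -160.4] [ 357.5 -119.7] dir 2.9966 res 0.29
roofR [ 332.6 -147.9] [ 298.6 -373.8] dir -1.7199 res 0.25
roofL [ 667.4 -180. ] [ 631.2 -421.5] dir -1.7195 res 0.23
shelf front [561.1  28.9] [476.1  42.2] dir 2.9873 res 0.14
shelfL [638.6   6.1] [ 619.8 -113.3] dir -1.7266 res 0.29
```

```bash
python3 -m jog '[[[0,0,0],[0.016,-0.035,0],1],[[0,0,0],[0,0,0.04],1],[[0,0,0],[0,0,0.045],1],[[0,0,0],[0,0,0.045],1],[[0,0,0],[0,0,0.045],1],[[0,0,0],[0,0,0.035],1],[[0,0,0],[0,0,0.02],1],[[0,0,0],[0,0,0],1],[[0,0,0],[0,0,0],1]]' 25
python3 - <<'E'
from h import *
st=r.sense(); im=r.grab_frame('wrist')
cv2.imwrite('pics/w2.png',im[:,:,::-1]); print(st['eef_pos'],st['tcp_rot'],st['clock'])
E
```

```text
clock: 3.4
eef_pos: [464.3, -47.6, 131.7]
tcp_rot: [-3.141, 0.0, 1.427]
contact_force: [1.1, 0.3, -0.3]
opening: 0.997
grasp_force: 0.0
[464.31330521 -47.57522605 131.73416433] [-3.14140644e+00  5.73887826e-05  1.42668971e+00] 3.4
```

View pics/w2.png

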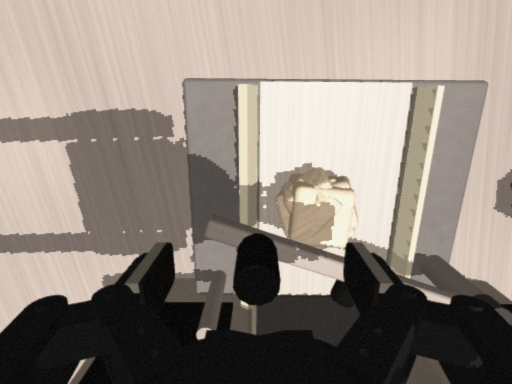

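The knob (257,265) is centred between the open pads, and the wad is visible at (318,210). I close on the knob.

```bash
python3 -m jog '[[[0,0,0],[0,0,0],-1],[[0,0,0],[0,0,0],-1],[[0,0,0],[0,0,0],-1],[[0,0,0],[0,0,0],-1],[[0,0,0],[0,0,0],-1],[[0,0,0],[0,0,0],-1],[[0,0,0],[0,0,0],-1],[[0,0,0],[0,0,0],-1]]' 25
python3 - <<'E'
from h import *
O=np.array([504.5,-143.5]); yaw=-1.718; X=np.array([np.cos(yaw),np.sin(yaw)]);Y=np.array([-X[1],X[0]])
p=r.sense()['eef_pos'][:2]; d=p-O; s=np.array([d@X,d@Y])-[-32,94]; print(s,np.hypot(*s)); a0=np.arctan2(-s[0],-s[1]); print(a0)
A=np.linspace(a0,1.74,13); k=np.stack([-158*np.sin(A),-158*np.cos(A)],1); D=np.diff(k,axis=0)
# tool x=-X, tool y=+Y at yaw 1.4236 ; actual tool yaw 1.4267 -> negligible
print(A.round(2)); print(np.c_[-D[:,0],D[:,1]].round(1))
E
```

```text
clock: 4.25
eef_pos: [463.5, -46.6, 131.7]
tcp_rot: [-3.14, -0.0, 1.428]
contact_force: [-4.3, 1.9, 9.8]
opening: 0.243
grasp_force: 25.6
[ -57.84373052 -148.80008657] 159.64762110145395
0.3707571936789246
[0.37 0.48 0.6  0.71 0.83 0.94 1.06 1.17 1.28 1.4  1.51 1.63 1.74]
[[16.4  7.5]
 [15.4  9.3]
 [14.3 11. ]
 [12.9 12.5]
 [11.4 13.9]
 [ 9.8 15.1]
 [ 8.  16.2]
 [ 6.1 17. ]
 [ 4.1 17.5]
 [ 2.1 17.9]
 [ 0.  18. ]
 [-2.  17.9]]
```

```bash
python3 -m jog '[[[0,0,0],[0.016,0.0075,0],-1],[[0,0,0],[0.0155,0.009,0],-1],[[0,0,0],[0.0145,0.011,0],-1],[[0,0,0],[0.013,0.0125,0],-1],[[0,0,0],[0.0115,0.014,0],-1],[[0,0,0],[0.01,0.015,0],-1],[[0,0,0],[0,0,0],-1]]'
python3 -m jog '[[[0,0,0],[0.008,0.016,0],-1],[[0,0,0],[0.006,0.017,0],-1],[[0,0,0],[0.004,0.0175,0],-1],[[0,0,0],[0.002,0.018,0],-1],[[0,0,0],[0,0.018,0],-1],[[0,0,0],[-0.002,0.018,0],-1],[[0,0,0],[0,0.003,0],-1],[[0,0,0],[0,0,0],-1],[[0,0,0],[0,0,0],-1]]'
python3 - <<'E'
from h import *
O=np.array([504.5,-143.5]); yaw=-1.718; X=np.array([np.cos(yaw),np.sin(yaw)]);Y=np.array([-X[1],X[0]])
st=r.sense();d=st['eef_pos'][:2]-O; s=np.array([d@X,d@Y])-[-32,94]; print(s,np.hypot(*s),np.arctan2(-s[0],-s[1]),st['contact_force'])
E
```

```text
clock: 4.95
eef_pos: [543.5, 26.1, 130.8]
tcp_rot: [-3.138, -0.003, 1.427]
contact_force: [-8.0, 15.5, 6.9]
opening: 0.246
grasp_force: 26.6
clock: 5.85
eef_pos: [652.2, 26.0, 130.9]
tcp_rot: [-3.141, -0.001, 1.428]
contact_force: [0.4, 4.7, -3.3]
opening: 0.244
grasp_force: 28.7
[-157.33583323   27.21176286] 159.6716770663139 1.742055492786292 [ 0.37468802  4.6669147  -3.29506843]
```

```bash
python3 -m jog '[[[0,0,0],[0,0,0],0.2],[[0,0,0],[0,0,0],0.2],[[0,0,0],[0,0,0],0.2],[[0,0,0],[0,0,-0.03],0.2],[[0,0,0],[0,0,-0.04],1],[[0,0,0],[0,0,-0.045],1],[[0,0,0],[-0.035,-0.033,0],1],[[0,0,0],[-0.035,-0.033,0],1],[[0,0,0],[-0.035,-0.033,0],1],[[0,0,0],[-0.031,-0.032,0],1],[[0,0,0],[0,0,0],1],[[0,0,0],[0,0,0],1]]'
python3 - <<'E'
from h import *
O=np.array([504.5,-143.5]); yaw=-1.718; X=np.array([np.cos(yaw),np.sin(yaw)]);Y=np.array([-X[1],X[0]])
st=r.sense(); im=r.grab_frame('wrist'); c=cam('wrist',st); cv2.imwrite('pics/w3.png',im[:,:,::-1]); print(st['eef_pos'],st['tcp_rot'])
t=r.grab_frame('top'); np.save('pics/top1.npy',t); ct=cam('top'); np.save('pics/w3.npy',im); np.save('pics/w3p.npy',np.r_[st['eef_pos'],st['tcp_rot']])
w=lambda x,y,z:np.r_[O+x*X+y*Y,z]
print('expect wad px',proj(c,w(-95,-9,60)))
E
```

```text
clock: 7.05
eef_pos: [503.7, -91.2, 247.0]
tcp_rot: [3.14, 0.0, 1.426]
contact_force: [0.5, 0.5, 0.4]
opening: 1.002
grasp_force: 0.0
[503.66769313 -91.17456256 246.95198497] [3.14010961e+00 1.09078216e-04 1.42614244e+00]
expect wad px [[257.87429542 135.75999149]]
```

View pics/w3.png

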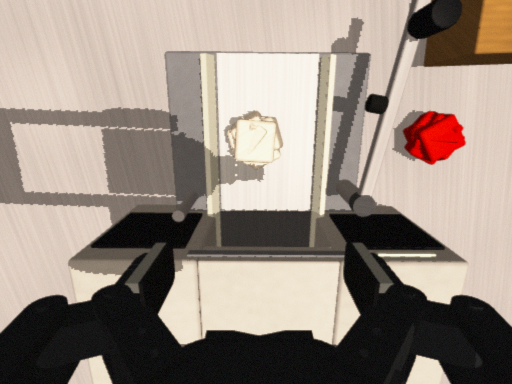

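The gate arm is fully open, with the knob at (440,12). The wad lies alone at (256,139), spanning columns 229-283 and rows 113-166. The shelf front corners are at (167,52) and (370,54).

```bash
python3 - <<'E'
from h import *
O=np.array([504.5,-143.5]); yaw=-1.718; X=np.array([np.cos(yaw),np.sin(yaw)]);Y=np.array([-X[1],X[0]])
def sam(q): d=q[:2]-O; return np.r_[d@X,d@Y,q[2]].round(1)
p=np.load('pics/w3p.npy'); c3=cam('wrist',{'eef_pos':p[:3],'tcp_rot':p[3:]})
c2=cam('wrist',{'eef_pos':[464.31,-47.58,131.73],'tcp_rot':[-3.1414,0,1.42669]})
for n,a,b in [('wad',(318,208),(256,139)),('sh L',(185,80),(167,52)),('sh R',(487,82),(370,54)),('guide L in far',(260,82),(217,53)),('guide R in',(412,83),(318,54))]:
    q,e=tri(c2,a,c3,b); print(n,q.round(1),round(float(e),1),'sam',sam(q))
for z in(52,60): print('wad c3',sam(onz(c3,(256,139),z)),onz(c3,(256,139),z))
print('shelf corners at 30',[sam(onz(c3,u,30)) for u in((167,52),(370,54))])
E
```

```text
wad [507.1 -51.8  52.9] 0.3 sam [-91.  -10.9  52.9]
sh L [424.5  50.1  23.6] 0.9 sam [-179.8 -107.5   23.6]
sh R [639.9  17.   27.4] 0.5 sam [-178.7  110.4   27.4]
guide L in far [478.3  40.6  28. ] 0.5 sam [-178.3  -52.9   28. ]
guide R in [583.8  24.1  32.7] 0.3 sam [-177.4   53.9   32.7]
wad c3 [-90.8 -11.   52. ] [506.93790876 -52.03183396  52.        ]
wad c3 [-91.7 -10.9  60. ] [507.11723139 -51.22356188  60.        ]
shelf corners at 30 [array([-178.9, -105.3,   30. ]), array([-178. ,  109.4,   30. ])]
```

```bash
python3 -m jog '[[[0,0,-0.143],[0,0,0],1],[[0,0,-0.143],[0,0,0],1],[[0,0,-0.143],[0,0,0],1],[[0,0,-0.143],[0,0,0],1],[[0,0,-0.143],[0,0,0],1],[[0,0,-0.143],[0,0,0],1],[[0,0,-0.143],[0,0,0],1],[[0,0,-0.143],[0,0,0],1],[[0,0,-0.143],[0,0,0],1],[[0,0,-0.143],[0,0,0],1],[[0,0,-0.143],[0,0,0],1],[[0,0,0],[0.002,0.04,0],1]]'
python3 -m jog '[[[0,0,0],[0,0,0],1],[[0,0,0],[0,0,0.04],1],[[0,0,0],[0,0,0.04],1],[[0,0,0],[0,0,0.04],1],[[0,0,0],[0,0,0.035],1],[[0,0,0],[0,0,0.02],1],[[0,0,0],[0,0,0.011],1],[[0,0,0],[0,0,0],1],[[0,0,0],[0,0,0],1]]'
```

```text
clock: 8.35
eef_pos: [508.8, -52.0, 246.2]
tcp_rot: [-3.14, 0.001, 3.006]
contact_force: [1.2, 0.6, -0.1]
opening: 0.998
grasp_force: 0.0
clock: 9.25
eef_pos: [508.4, -50.5, 60.9]
tcp_rot: [3.142, 0.001, 3.001]
contact_force: [0.6, -0.1, 0.4]
opening: 1.001
grasp_force: 0.0
```

```bash
python3 -m jog '[[[0,0,0],[0,0,0],-1],[[0,0,0],[0,0,0],-1],[[0,0,0],[0,0,0],-1],[[0,0,0],[0,0,0],-1],[[0,0,0],[0,0,0],-1],[[0,0,0],[0,0,0],-1],[[0,0,0],[0,0,0],-1]]' 25
```

```text
clock: 9.95
eef_pos: [508.6, -50.7, 62.3]
tcp_rot: [3.141, 0.003, 3.001]
contact_force: [-2.7, 0.1, 14.0]
opening: 0.728
grasp_force: 23.7
```

```bash
python3 -m jog '[[[0,0,0],[0,0,-0.02],-1],[[0,0,0],[0,0,-0.04],-1],[[0,0,0],[0,0,-0.04],-1],[[0,0,0],[0,0,-0.045],-1],[[0,0,0],[0,0,-0.04],-1],[[0,0,0],[0,0,0],-1]]'
python3 -m jog '[[[0,0,0],[0.016,0.035,0],-1],[[0,0,0],[0.016,0.04,0],-1],[[0,0,0],[0.016,0.04,0],-1],[[0,0,0],[0.016,0.04,0],-1],[[0,0,0],[0.016,0.04,0],-1],[[0,0,0],[0.016,0.04,0],-1],[[0,0,0],[0.016,0.04,0],-1],[[0,0,0],[0.016,0.04,0],-1],[[0,0,0],[0.016,0.035,0],-1],[[0,0,0],[0.017,0.033,0],-1],[[0,0,0],[0,0,0],-1],[[0,0,0],[0,0,0],-1]]'
python3 - <<'E'
from h import *
for n in('side','top'):
    im=r.grab_frame(n); np.save(f'pics/{n}2.npy',im)
a=np.load('pics/side2.npy');b=np.load('pics/top2.npy')
v=np.hstack([cv2.resize(a[60:280,60:300],(400,367)),cv2.resize(b[150:370,40:280],(400,367))])
cv2.imwrite('pics/m2.png',v[:,:,::-1]); print(r.sense()['opening'])
E
```

```text
clock: 10.55
eef_pos: [510.7, -51.0, 251.8]
tcp_rot: [3.141, 0.011, 3.001]
contact_force: [0.6, 1.0, -0.6]
opening: 0.724
grasp_force: 27.5
clock: 11.75
eef_pos: [401.3, 351.5, 245.0]
tcp_rot: [-3.141, -0.0, 3.003]
contact_force: [-0.1, -0.5, -0.2]
opening: 0.726
grasp_force: 27.5
0.7279916883112684
```

View pics/m2.png

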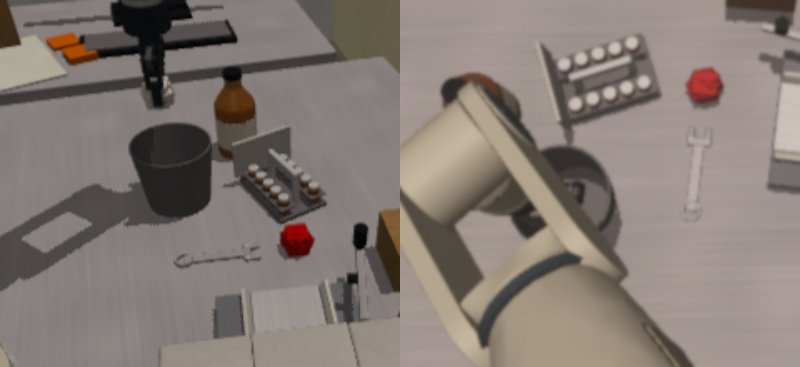

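The wad hangs from the gripper over the bin in the side crop (158,95), the gripper is centred over the bin opening in the top crop (575,190), and the shelf is empty. I lower it, drop it, and go to view the rack.

```bash
python3 -m jog '[[[0,0,0],[0,0,0.04],-1],[[0,0,0],[0,0,0.035],-1],[[0,0,0],[0,0,0],-1],[[0,0,0],[0,0,0],1],[[0,0,0],[0,0,0],1],[[0,0,0],[0,0,0],1],[[0,0,0],[0,0,0],1]]'
python3 -m jog '[[[0,0,0],[0,0,-0.02],1],[[0,0,0.132],[0,0,-0.035],1],[[0,0,0.132],[0,0,-0.035],1],[[0,0,0.132],[0,0,0],1],[[0,0,0.132],[0,0,0],1],[[0,0,0.132],[0,0,0],1],[[0,0,0.132],[0,0,0],1],[[0,0,0.132],[0,0,0],1],[[0,0,0.132],[0,0,0],1],[[0,0,0.132],[0,0,0],1],[[0,0,0],[0,0,0],1]]'
python3 -m jog '[[[0,0,0],[-0.03,0.034,0],1],[[0,0,0],[-0.035,0.04,0],1],[[0,0,0],[-0.035,0.04,0],1],[[0,0,0],[-0.035,0.04,0],1],[[0,0,0],[-0.027,0.028,0],1],[[0,0,0],[0,0,0],1],[[0,0,0],[0,0,0],1]]'
python3 - <<'E'
from h import *
st=r.sense(); im=r.grab_frame('wrist'); np.save('pics/w4.npy',im); np.save('pics/w4p.npy',np.r_[st['eef_pos'],st['tcp_rot']]); cv2.imwrite('pics/w4.png',cv2.resize(im[:,:,::-1],(800,600),interpolation=cv2.INTER_CUBIC))
im=r.grab_frame('top'); np.save('pics/top3.npy',im); np.save('pics/side3.npy',r.grab_frame('side'))
E
```

```text
clock: 12.55
eef_pos: [402.5, 351.6, 171.7]
tcp_rot: [3.14, 0.002, 3.001]
contact_force: [-0.1, -0.5, -0.3]
opening: 1.002
grasp_force: 0.0
clock: 13.65
eef_pos: [402.0, 351.4, 260.9]
tcp_rot: [3.141, -0.0, 1.811]
contact_force: [-0.1, 0.2, -0.2]
opening: 1.0
grasp_force: 0.0
clock: 14.35
eef_pos: [609.3, 241.3, 260.1]
tcp_rot: [-3.141, -0.0, 1.814]
contact_force: [0.8, 1.0, -0.5]
opening: 1.0
grasp_force: 0.0
```

View pics/w4.png

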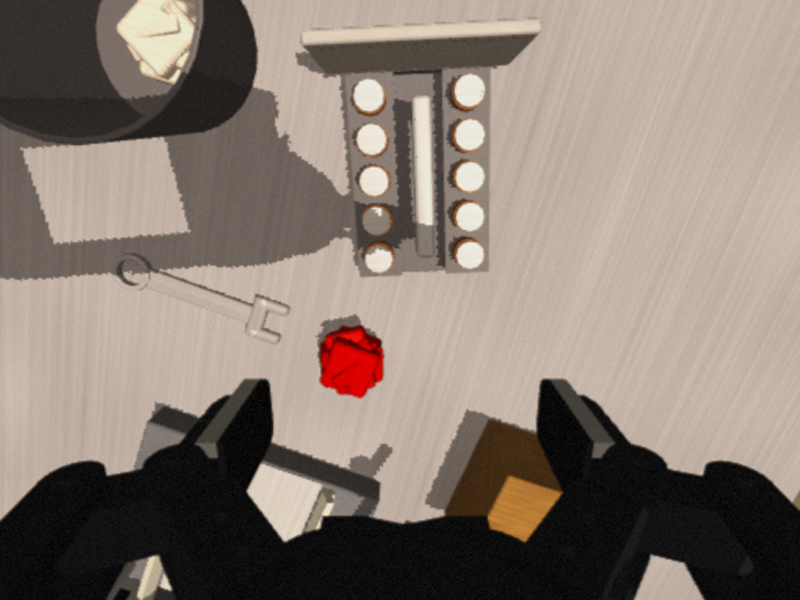

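The wad lies in the bin at (160,35). The handle runs from (422,97) to (427,256), the plate top from (302,38) to (540,25), and the base's plain end is at (361,276)-(488,271).

```bash
python3 - <<'E'
from h import *
s=.64; px=lambda u,v:np.array([(u+.5)*s-.5,(v+.5)*s-.5])
p=np.load('pics/w4p.npy'); c=cam('wrist',{'eef_pos':p[:3],'tcp_rot':p[3:]}); ct=cam('top'); print(p)
g=cv2.cvtColor(np.load('pics/w4.npy'),cv2.COLOR_RGB2GRAY)
def L(n,a,b,z,w=3):
    e1,e2,res=edge(g,px(*a),px(*b),w=w); A,B=onz(c,e1,z),onz(c,e2,z); d=B-A; print(n,A.round(1),B.round(1),'dir',np.arctan2(d[1],d[0]).round(4),'len',np.linalg.norm(d).round(1),round(float(res),2)); return A,B
a=L('handL',(413,100),(416,225),82); b=L('handR',(431,100),(436,225),82)
L('baseR',(491,75),(488,265),10); L('baseL',(345,90),(360,270),10); L('plain',(365,276),(485,271),10); L('platetop',(310,37),(535,25),100)
e=[onz(c,px(422,97),82),onz(c,px(427,256),82)]; print('handle ends',e[0].round(1),e[1].round(1),np.linalg.norm(e[0]-e[1]),'mid',((e[0]+e[1])/2).round(1))
for w,t in [((422,97),(221,309)),((427,256),(281,293)),((302,38),(216,349)),((540,25),(193,275))]: print('tri',tri(c,px(*w),ct,px(*t)))
E
```

```text
[ 6.09250340e+02  2.41315339e+02  2.60127080e+02 -3.14107114e+00
 -2.33484950e-04  1.81410034e+00]
handL [586.6 350.2  82. ] [608.7 278.6  82. ] dir -1.2723 len 75.0 0.33
handR [596.7 352.7  82. ] [618.1 280.8  82. ] dir -1.2818 len 75.1 0.28
baseR [637.4 390.4  10. ] [676.2 252.6  10. ] dir -1.2965 len 143.2 0.49
baseL [531.7 353.3  10. ] [572.7 222.   10. ] dir -1.2683 len 137.5 0.54
plain [579.6 222.5  10. ] [676.6 247.4  10. ] dir 0.252 len 100.1 0.67
platetop [525.2 362.8 100. ] [643.2 398.3 100. ] dir 0.2922 len 123.1 0.03
handle ends [591.8 353.3  82. ] [619.6 260.2  82. ] 97.16341265925153 mid [605.7 306.7  82. ]
tri (array([591.33745472, 357.04090534,  65.5813706 ]), np.float64(2.9872758988998633))
tri (array([618.96874448, 258.03490086,  61.87695666]), np.float64(5.686124414580254))
tri (array([518.82744688, 362.11447986,  91.72709543]), np.float64(5.730088998541473))
tri (array([645.45452068, 402.2177743 ,  90.47051668]), np.float64(4.300223532176129))
```

```bash
python3 -m jog '[[[0,0,-0.0485],[0,0,0],1],[[0,0,0],[0.0135,0.015,0.04],1],[[0,0,0],[0,0,0.04],1],[[0,0,0],[0,0,0.03],1],[[0,0,0],[0,0,0],1],[[0,0,0],[0,0,0],1],[[0,0,0],[0,0,0],1]]'
python3 - <<'E'
from h import *
st=r.sense(); im=r.grab_frame('wrist'); np.save('pics/w5.npy',im); np.save('pics/w5p.npy',np.r_[st['eef_pos'],st['tcp_rot']]); cv2.imwrite('pics/w5.png',cv2.resize(im[:,:,::-1],(800,600),interpolation=cv2.INTER_CUBIC))
E
```

```text
clock: 15.2
eef_pos: [620.4, 260.0, 152.7]
tcp_rot: [3.138, -0.0, 1.862]
contact_force: [-0.5, 0.5, 1.5]
opening: 1.001
grasp_force: 0.0
```

View pics/w5.png

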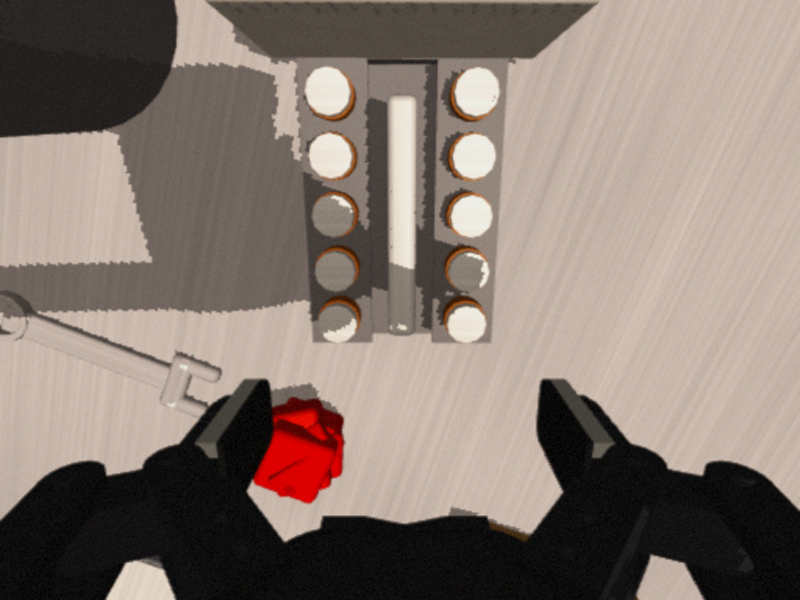

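The handle is square to the tool, running from (402,97) to (401,330). It sits slightly left of the jaw centre line at column 404.

```bash
python3 - <<'E'
from h import *
s=.64; px=lambda u,v:np.array([(u+.5)*s-.5,(v+.5)*s-.5])
C=[]
for k in '45':
    p=np.load(f'pics/w{k}p.npy'); C.append(cam('wrist',{'eef_pos':p[:3],'tcp_rot':p[3:]}))
for a,b in [((422,97),(402,96)),((427,256),(401,330)),((302,38),(207,3)),((540,25),(598,3))]:
    q,e=tri(C[0],px(*a),C[1],px(*b)); print('tri',q.round(1),round(float(e),1))
c=C[1]; A,B=onz(c,px(402,96),82),onz(c,px(401,330),82); d=B-A; print(A,B,'mid',(A+B)/2,np.linalg.norm(d),np.arctan2(d[1],d[0]))
g=cv2.cvtColor(np.load('pics/w5.npy'),cv2.COLOR_RGB2GRAY)
for n,a,b,z in [('L',(389,105),(388,255),82),('R',(415,105),(414,255),82),('plate',(230,3),(570,3),100)]:
    e1,e2,res=edge(g,px(*a),px(*b),w=3); P,Q=onz(c,e1,z),onz(c,e2,z); dd=Q-P; print(n,P.round(1),Q.round(1),np.arctan2(dd[1],dd[0]),res)
tx=np.array([np.cos(1.862),np.sin(1.862)]); ty=np.array([tx[1],-tx[0]]); D=((A+B)/2)[:2]-p[:2]; print('tool delta',D@tx,D@ty)
E
```

```text
tri [591.7 351.6  95.3] 0.6
tri [619.9 258.3  71.1] 1.4
tri [518.7 362.9  92.5] 3.8
tri [649.6 405.7  81.5] 3.4
[591.08847893 353.69727486  82.        ] [618.10094653 262.10545727  82.        ] mid [604.59471273 307.90136607  82.        ] 95.49206487559786 -1.284004477360139
L [587.  349.1  82. ] [603.5 292.9  82. ] -1.28667048728182 0.13683835
R [596.9 352.1  82. ] [614.2 296.1  82. ] -1.2708792079804752 0.1328344
plate [529.4 362.9 100. ] [636.4 395.3 100. ] 0.29380244605590217 0.031880744
tool delta 50.45690934913065 -1.364608761094976
```

```bash
python3 -m jog '[[[0,0,0],[0.025,-0.001,0],1],[[0,0,0],[0.025,0,0],1],[[0,0,0],[0,0,0.03],1],[[0,0,0],[0,0,0.03],1],[[0,0,0],[0,0,0.0135],1],[[0,0,0],[0,0,0],1],[[0,0,0],[0,0,0],1]]' 60
python3 -m jog '[[[0,0,0],[0,0,0],-1],[[0,0,0],[0,0,0],-1],[[0,0,0],[0,0,0],-1],[[0,0,0],[0,0,0],-1],[[0,0,0],[0,0,0],-1],[[0,0,0],[0,0,0],-1],[[0,0,0],[0,0,0],-1],[[0,0,0],[0,0,0],-1],[[0,0,0],[0,0,0],-1]]' 60
```

```text
clock: 15.95
eef_pos: [605.1, 306.9, 78.2]
tcp_rot: [3.14, -0.0, 1.861]
contact_force: [0.3, -0.6, 0.2]
opening: 1.005
grasp_force: 0.0
clock: 16.85
eef_pos: [604.6, 306.8, 77.0]
tcp_rot: [3.141, -0.0, 1.861]
contact_force: [3.9, -1.0, 1.3]
opening: 0.133
grasp_force: 62.2
```

```bash
python3 -m jog '[[[0,0,0],[0,0,-0.01],-1],[[0,0,0],[0,0,-0.02],-1],[[0,0,0],[0,0,-0.03],-1],[[0,0,0],[0,0,-0.035],-1],[[0,0,0],[0,0,-0.035],-1],[[0,0,0],[0,0,-0.025],-1],[[0,0,0],[0,0,-0.01],-1],[[0,0,0],[0,0,0],-1],[[0,0,0],[0,0,0],-1]]'
python3 -m jog '[[[0,0,0.04],[0,0,0],-1],[[0,0,0.07],[0,0,0],-1],[[0,0,0.08],[0,0,0],-1],[[0,0,0.08],[0,0,0],-1],[[0,0,0.08],[0,0,0],-1],[[0,0,0.06],[0,0,0],-1],[[0,0,0.027],[0,0,0],-1],[[0,0,0],[0,0,0],-1],[[0,0,0],[0,0,0],-1]]'
```

```text
clock: 17.75
eef_pos: [603.2, 306.3, 240.1]
tcp_rot: [-3.139, 0.0, 1.861]
contact_force: [-0.3, 1.1, -4.5]
opening: 0.127
grasp_force: 61.4
clock: 18.65
eef_pos: [603.9, 306.5, 240.9]
tcp_rot: [-3.14, 0.001, 1.426]
contact_force: [-1.1, 0.2, -4.2]
opening: 0.128
grasp_force: 61.3
```

```bash
python3 -m jog '[[[0,0,0],[-0.012,-0.001,0],-1],[[0,0,0],[-0.025,-0.002,0],-1],[[0,0,0],[-0.035,-0.003,0],-1],[[0,0,0],[-0.04,-0.004,0],-1],[[0,0,0],[-0.045,-0.004,0],-1],[[0,0,0],[-0.045,-0.004,0],-1],[[0,0,0],[-0.045,-0.004,0],-1],[[0,0,0],[-0.04,-0.004,0],-1],[[0,0,0],[-0.035,-0.003,0],-1],[[0,0,0],[-0.025,-0.002,0],-1],[[0,0,0],[-0.015,-0.001,0],-1],[[0,0,0],[-0.007,0,0],-1]]'
python3 -m jog '[[[0,0,0],[0,0,0],-1],[[0,0,0],[0,0,0],-1],[[0,0,0],[0,0,0],-1]]'
python3 - <<'E'
from h import *
O=np.array([505.3,-144.6]); yaw=-1.718; X=np.array([np.cos(yaw),np.sin(yaw)]);Y=np.array([-X[1],X[0]])
st=r.sense();d=st['eef_pos'][:2]-O; print(d@X,d@Y,st['eef_pos'],st['tcp_rot'],st['opening'],st['wrist_torque'],st['contact_force'])
im=r.grab_frame('wrist'); np.save('pics/w6.npy',im); np.save('pics/w6p.npy',np.r_[st['eef_pos'],st['tcp_rot']]); cv2.imwrite('pics/w6.png',cv2.resize(im[:,:,::-1],(800,600),interpolation=cv2.INTER_CUBIC))
np.save('pics/top6.npy',r.grab_frame('top'))
E
```

```text
clock: 19.85
eef_pos: [518.2, -55.0, 242.0]
tcp_rot: [3.141, 0.0, 1.423]
contact_force: [-0.6, 1.6, -4.6]
opening: 0.129
grasp_force: 61.3
clock: 20.15
eef_pos: [518.9, -52.7, 241.7]
tcp_rot: [-3.142, -0.0, 1.425]
contact_force: [-0.1, 0.8, -4.5]
opening: 0.123
grasp_force: 61.3
-92.88491299803067 0.025936946665728655 [518.94933043 -52.72343327 241.70872652] [-3.14150458e+00 -3.04509284e-04  1.42540220e+00] 0.12319075516203074 [-0.03841446  0.0665467   0.02647351] [-0.09148174  0.76997178 -4.45510854]
```

```bash
python3 - <<'E'
from h import *
O=np.array([505.3,-144.6]); yaw=-1.718; X=np.array([np.cos(yaw),np.sin(yaw)]);Y=np.array([-X[1],X[0]])
def sam(q): d=q[:2]-O; return np.r_[d@X,d@Y].round(1)
p=np.load('pics/w3p.npy'); c=cam('wrist',{'eef_pos':p[:3],'tcp_rot':p[3:]}); g=cv2.cvtColor(np.load('pics/w3.npy'),cv2.COLOR_RGB2GRAY)
for n,a,b,z in [('Lin',(217,60),(219,200),30),('Rin',(318,60),(313,200),30),('Lout',(202,60),(207,200),46),('Rout',(333,60),(325,200),46),('shL',(167,60),(174,200),30),('shR',(369,60),(362,180),30),('front',(225,53),(310,53),30),('roof',(100,260),(450,261),150)]:
    e1,e2,res=edge(g,a,b,w=4); print(n,sam(onz(c,e1,z)),sam(onz(c,e2,z)),round(float(res),2))
E
```

```text
Lin [-172.4  -54.5] [-16.  -54.5] 0.29
Rin [-172.8   54.2] [-16.6  53.6] 0.23
Lout [-169.9  -69. ] [-21.  -69.1] 0.15
Rout [-170.6   65.6] [-21.5  69.4] 1.13
shL [-171.9 -109.7] [ -15.8 -110.3] 0.3
shR [-173.2  106.1] [-41.7 115. ] 1.35
front [-179.9  -45. ] [-178.9   44.9] 0.26
roof [  -1.2 -141.2] [ -2.7 151. ] 1.32
```

```bash
python3 -m jog '[[[0,0,0],[0,0,0.015],-1],[[0,0,0],[0,0,0.03],-1],[[0,0,0],[0,0,0.03],-1],[[0,0,0],[0,0,0.02],-1],[[0,0,0],[0,0,0.012],-1],[[0,0,0],[0,0,0.008],-1],[[0,0,0],[0,0,0],-1],[[0,0,0],[0,0,0],-1]]'
python3 -m jog '[[[0,0,0],[0,0,0.005],-1],[[0,0,0],[0,0,0.005],-1],[[0,0,0],[0,0,0],-1],[[0,0,0],[0,0,0],-1]]'
python3 -m jog '[[[0,0,0],[0,0,0.003],-1],[[0,0,0],[0,0,0.002],-1],[[0,0,0],[0,0,0],-1],[[0,0,0],[0,0,0],-1]]'
```

```text
clock: 21.05
eef_pos: [519.3, -53.6, 127.5]
tcp_rot: [3.14, -0.0, 1.424]
contact_force: [0.5, -0.0, -4.6]
opening: 0.133
grasp_force: 61.3
clock: 21.45
eef_pos: [518.6, -53.7, 116.7]
tcp_rot: [-3.141, 0.0, 1.424]
contact_force: [-0.4, -0.6, -5.2]
opening: 0.135
grasp_force: 61.3
clock: 21.85
eef_pos: [518.6, -53.7, 111.7]
tcp_rot: [-3.141, 0.0, 1.424]
contact_force: [0.2, -0.1, -4.9]
opening: 0.132
grasp_force: 61.3
```

```bash
python3 -m jog '[[[0,0,0],[0,0,0.002],-1],[[0,0,0],[0,0,0.001],-1],[[0,0,0],[0,0,0.001],-1],[[0,0,0],[0,0,0],-1]]'
python3 -m jog '[[[0,0,0],[0,0,0.001],-1],[[0,0,0],[0,0,0.001],-1],[[0,0,0],[0,0,0],-1]]'
```

```text
clock: 22.25
eef_pos: [518.6, -53.7, 107.6]
tcp_rot: [-3.141, 0.0, 1.424]
contact_force: [0.3, 0.5, -5.0]
opening: 0.132
grasp_force: 61.3
clock: 22.55
eef_pos: [518.9, -53.7, 106.9]
tcp_rot: [3.141, 0.0, 1.424]
contact_force: [-4.3, -0.9, 11.9]
opening: 0.128
grasp_force: 63.6
```

```bash
python3 -m jog '[[[0,0,0],[0,0,0],0.2],[[0,0,0],[0,0,0],0.2],[[0,0,0],[0,0,0],0.2],[[0,0,0],[0,0,-0.01],0.2],[[0,0,0],[0,0,-0.03],0.2],[[0,0,0],[0,0,-0.04],-0.3],[[0,0,0],[0.03,0,0],-0.3],[[0,0,0],[0.04,0,0],-0.3],[[0,0,0],[0.042,0,0],-0.3],[[0,0,0],[0,0,0],-0.3],[[0,0,0],[0,0,0],-0.3]]'
python3 -m jog '[[[0,0,0],[0,0,0.03],-0.3],[[0,0,0],[0,0,0.03],-0.3],[[0,0,0],[0,0,0.016],-0.3],[[0,0,0],[0,0,0],-0.3],[[0,0,0],[0,0,0],-0.3]]'
python3 - <<'E'
from h import *
O=np.array([505.3,-144.6]); yaw=-1.718; X=np.array([np.cos(yaw),np.sin(yaw)]);Y=np.array([-X[1],X[0]])
st=r.sense();d=st['eef_pos'][:2]-O; print(d@X,d@Y)
E
```

```text
clock: 23.65
eef_pos: [535.1, 57.9, 186.3]
tcp_rot: [3.141, 0.0, 1.426]
contact_force: [-0.4, -0.3, -0.5]
opening: 0.351
grasp_force: 0.0
clock: 24.15
eef_pos: [535.1, 56.3, 110.2]
tcp_rot: [-3.141, 0.0, 1.423]
contact_force: [-0.3, -0.7, 1.0]
opening: 0.347
grasp_force: 0.0
-203.13499330990078 0.04230221706471582
```

```bash
python3 -m jog '[[[0,0,0],[-0.008,0,0],-0.3],[[0,0,0],[-0.01,0,0],-0.3],[[0,0,0],[-0.015,0,0],-0.3],[[0,0,0],[-0.018,0,0],-0.3],[[0,0,0],[-0.02,0,0],-0.3],[[0,0,0],[-0.02,0,0],-0.3],[[0,0,0],[-0.02,0,0],-0.3],[[0,0,0],[-0.02,0,0],-0.3],[[0,0,0],[-0.015,0,0],-0.3],[[0,0,0],[-0.008,0,0],-0.3],[[0,0,0],[0,0,0],-0.3],[[0,0,0],[0,0,0],-0.3]]'
python3 - <<'E'
from h import *
O=np.array([505.3,-144.6]); yaw=-1.718; X=np.array([np.cos(yaw),np.sin(yaw)]);Y=np.array([-X[1],X[0]])
st=r.sense();d=st['eef_pos'][:2]-O; print(d@X,d@Y)
E
```

```text
clock: 25.35
eef_pos: [512.4, -95.4, 109.7]
tcp_rot: [-3.141, 0.0, 1.424]
contact_force: [-0.9, 1.0, 0.6]
opening: 0.35
grasp_force: 0.0
-49.73569814218708 -0.21783676684811226
```

```bash
python3 -m jog '[[[0,0,0],[-0.008,0,0],-0.3],[[0,0,0],[-0.008,0,0],-0.3],[[0,0,0],[-0.005,0,0],-0.3],[[0,0,0],[-0.003,0,0],-0.3],[[0,0,0],[0,0,0],-0.3]]'
python3 -m jog '[[[0,0,0],[-0.002,0,0],-0.3],[[0,0,0],[-0.002,0,0],-0.3],[[0,0,0],[0,0,0],-0.3]]'
python3 -m jog '[[[0,0,0],[-0.002,0,0],-0.3],[[0,0,0],[0,0,0],-0.3]]'
```

```text
clock: 25.85
eef_pos: [509.0, -119.5, 109.7]
tcp_rot: [-3.142, 0.0, 1.424]
contact_force: [0.1, 0.3, -0.0]
opening: 0.353
grasp_force: 0.0
clock: 26.15
eef_pos: [508.7, -121.1, 109.8]
tcp_rot: [-3.141, -0.003, 1.423]
contact_force: [3.3, 14.4, 0.2]
opening: 0.352
grasp_force: 0.0
clock: 26.35
eef_pos: [508.7, -121.3, 109.8]
tcp_rot: [-3.141, -0.006, 1.422]
contact_force: [5.2, 28.1, 1.3]
opening: 0.351
grasp_force: 0.0
```

```bash
python3 -m jog '[[[0,0,0],[0.01,0,0],-0.3],[[0,0,0],[0.03,0,0],-0.3],[[0,0,0],[0,0,-0.03],-0.3],[[0,0,0],[0,0,-0.04],-0.3],[[0,0,0],[0,0,-0.04],-0.3],[[0,0,0],[0,0,-0.03],1],[[0,0,0],[0,0,0],1],[[0,0,0],[0,0,0],1]]'
python3 - <<'E'
from h import *
O=np.array([505.3,-144.6]); yaw=-1.718; X=np.array([np.cos(yaw),np.sin(yaw)]);Y=np.array([-X[1],X[0]])
st=r.sense(); im=r.grab_frame('wrist'); c=cam('wrist',st); np.save('pics/w7.npy',im); np.save('pics/w7p.npy',np.r_[st['eef_pos'],st['tcp_rot']])
w=lambda x,y,z:np.r_[O+x*X+y*Y,z]
for q in [(-8,-66,130),(-8,66,130),(0,-66,130),(0,-60,150),(0,60,150),(-8,-53,30),(-8,53,30),(0,-170,150),(0,170,150)]: print(q,proj(c,w(*q)).round(1))
k=im[150:384,100:420]; cv2.imwrite('pics/w7.png',cv2.resize(k[:,:,::-1],(800,585),interpolation=cv2.INTER_CUBIC))
E
```

```text
clock: 27.15
eef_pos: [514.2, -85.5, 250.2]
tcp_rot: [3.14, 0.0, 1.424]
contact_force: [0.0, 0.7, 0.1]
opening: 0.845
grasp_force: 0.0
(-8, -66, 130) [[185.6 248.3]]
(-8, 66, 130) [[330.2 248.5]]
(0, -66, 130) [[186.2 256.2]]
(0, -60, 150) [[187.6 267.7]]
(0, 60, 150) [[328.1 267.9]]
(-8, -53, 30) [[215.4 210.7]]
(-8, 53, 30) [[300.6 210.9]]
(0, -170, 150) [[ 58.6 267.5]]
(0, 170, 150) [[456.5 268.1]]
```

View pics/w7.png

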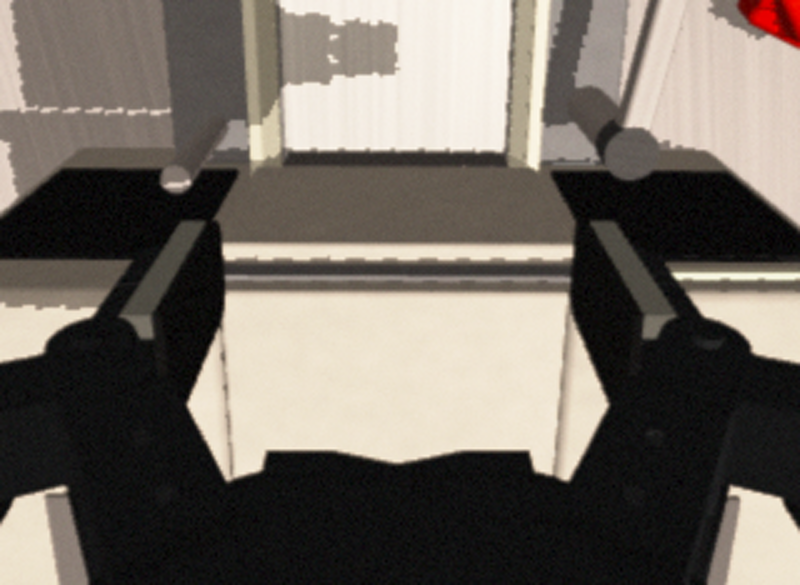

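The plate's top face spans crop rows 243-262, which is image rows 247-255. That is within about 1 px of the prediction for a seated rack, using the same offset as the roof edge at row 266. So the plate is flush, and I fetch the gate knob.

```bash
python3 -m jog '[[[0,0,0],[0.03,0.03,0],1],[[0,0,0],[0.04,0.035,0],1],[[0,0,0],[0.035,0.035,0],1],[[0,0,0],[0.0255,0.02,0],1],[[0,0,0],[0,0,0],1],[[0,0,0],[0,0,0.04],1],[[0,0,0],[0,0,0.04],1],[[0,0,0],[0,0,0.029],1],[[0,0,0],[0,0,0.01],1],[[0,0,0],[0,0,0],1]]' 25
python3 -m jog '[[[0,0,0],[0,0,0],-1],[[0,0,0],[0,0,0],-1],[[0,0,0],[0,0,0],-1],[[0,0,0],[0,0,0],-1],[[0,0,0],[0,0,0],-1],[[0,0,0],[0,0,0],-1],[[0,0,0],[0,0,0],-1],[[0,0,0],[0,0,0],-1]]'
python3 - <<'E'
from h import *
O=np.array([505.3,-144.6]); yaw=-1.718; X=np.array([np.cos(yaw),np.sin(yaw)]);Y=np.array([-X[1],X[0]])
st=r.sense(); d=st['eef_pos'][:2]-O; s=np.array([d@X,d@Y])-[-32,94]; a0=np.arctan2(-s[0],-s[1]); print(s,np.hypot(*s),a0)
A=np.linspace(a0,0,17); k=np.stack([-158*np.sin(A),-158*np.cos(A)],1); D=np.diff(k,axis=0); print(np.c_[-D[:,0],D[:,1]].round(1).tolist())
E
```

```text
clock: 28.2
eef_pos: [647.6, 23.7, 128.6]
tcp_rot: [-3.137, 0.001, 1.424]
contact_force: [-0.3, 0.0, 0.5]
opening: 0.998
grasp_force: 0.0
clock: 29.0
eef_pos: [650.0, 24.2, 131.7]
tcp_rot: [3.14, -0.0, 1.424]
contact_force: [-1.9, -0.3, 7.3]
opening: 0.244
grasp_force: 27.3
[-156.23658886   24.37434903] 158.12647023849578 1.725558022587804
[[1.7, -16.9], [-0.1, -17.0], [-2.0, -16.9], [-3.8, -16.6], [-5.5, -16.1], [-7.2, -15.4], [-8.8, -14.6], [-10.4, -13.5], [-11.8, -12.3], [-13.0, -11.0], [-14.1, -9.5], [-15.1, -7.9], [-15.8, -6.3], [-16.4, -4.5], [-16.8, -2.7], [-17.0, -0.9]]
```

```bash
python3 -m jog '[[[0,0,0],[0.0015,-0.017,0],-1],[[0,0,0],[0,-0.017,0],-1],[[0,0,0],[-0.002,-0.017,0],-1],[[0,0,0],[-0.004,-0.0165,0],-1],[[0,0,0],[-0.0055,-0.016,0],-1],[[0,0,0],[-0.007,-0.0155,0],-1],[[0,0,0],[-0.009,-0.0145,0],-1],[[0,0,0],[-0.0105,-0.0135,0],-1],[[0,0,0],[0,0,0],-1]]'
python3 -m jog '[[[0,0,0],[-0.012,-0.0125,0],-1],[[0,0,0],[-0.013,-0.011,0],-1],[[0,0,0],[-0.014,-0.0095,0],-1],[[0,0,0],[-0.015,-0.008,0],-1],[[0,0,0],[-0.016,-0.006,0],-1],[[0,0,0],[-0.0165,-0.0045,0],-1],[[0,0,0],[-0.017,-0.0025,0],-1],[[0,0,0],[-0.012,-0.001,0],-1],[[0,0,0],[0,0,0],-1]]'
python3 - <<'E'
from h import *
O=np.array([505.3,-144.6]); yaw=-1.718; X=np.array([np.cos(yaw),np.sin(yaw)]);Y=np.array([-X[1],X[0]])
st=r.sense(); d=st['eef_pos'][:2]-O; s=np.array([d@X,d@Y])-[-32,94]; a0=np.arctan2(-s[0],-s[1]); print(s,np.hypot(*s),a0)
E
```

```text
clock: 29.9
eef_pos: [517.8, 6.2, 131.5]
tcp_rot: [3.141, -0.0, 1.424]
contact_force: [-0.9, 1.6, 1.5]
opening: 0.252
grasp_force: 25.2
clock: 30.8
eef_pos: [446.5, -100.8, 131.1]
tcp_rot: [-3.141, 0.0, 1.423]
contact_force: [-1.7, 3.1, 7.0]
opening: 0.246
grasp_force: 30.5
[  -2.66437036 -158.57724965] 158.5996310680812 0.016800138054351092
```

```bash
python3 -m jog '[[[0,0,0],[-0.002,0,0],-1],[[0,0,0],[-0.002,0,0],-1],[[0,0,0],[0,0,0],-1]]'
python3 -m jog '[[[0,0,0],[0.001,0,0],0],[[0,0,0],[0,0,0],0],[[0,0,0],[0,0,0],0],[[0,0,0],[0,0,-0.02],0],[[0,0,0],[0,0,-0.04],0],[[0,0,0],[0,0,-0.045],0],[[0,0,0],[0,0,-0.045],0],[[0,0,0],[0.04,0.03,-0.04],0],[[0,0,0],[0.04,0.03,-0.02],0],[[0,0,0],[0,0,0],0],[[0,0,0],[0,0,0],0]]'
python3 - <<'E'
from h import *
O=np.array([505.3,-144.6]); yaw=-1.718; X=np.array([np.cos(yaw),np.sin(yaw)]);Y=np.array([-X[1],X[0]])
st=r.sense(); im=r.grab_frame('wrist'); c=cam('wrist',st); cv2.imwrite('pics/w8.png',im[:,:,::-1])
def sam(q): d=q[:2]-O; return np.r_[d@X,d@Y].round(1)
w=lambda x,y,z:np.r_[O+x*X+y*Y,z]; print(st['eef_pos'])
k=proj(c,w(-32,-64,138))[0]; print('knob pred',k)
hsv=cv2.cvtColor(im,cv2.COLOR_RGB2HSV)
x,y=int(k[0]),int(k[1]); m=np.zeros(im.shape[:2],np.uint8); m[y-30:y+30,x-30:x+30]=(hsv[y-30:y+30,x-30:x+30,2]<45)*255
n,l,sx,ce=cv2.connectedComponentsWithStats(m); print(sx[1:],ce[1:].round(1))
g=cv2.cvtColor(im,cv2.COLOR_RGB2GRAY)
for yy in(-6,6):  # arm edges
    a,b=proj(c,np.array([w(-32+yy,-30,98),w(-32+yy,70,98)])); e1,e2,res=edge(g,a,b,w=5); print('arm edge',yy,sam(onz(c,e1,98)),sam(onz(c,e2,98)),res)
a,b=proj(c,np.array([w(-8,-50,130),w(-8,50,130)])); e1,e2,res=edge(g,a,b,w=5); print('plate outer',sam(onz(c,e1,130)),sam(onz(c,e2,130)),res)
a,b=proj(c,np.array([w(0,-150,150),w(0,-80,150)])); e1,e2,res=edge(g,a,b,w=5); print('roof',sam(onz(c,e1,150)),sam(onz(c,e2,150)),res)
E
```

```text
clock: 31.1
eef_pos: [445.9, -103.9, 131.1]
tcp_rot: [-3.141, -0.0, 1.424]
contact_force: [-1.5, 2.3, 7.5]
opening: 0.247
grasp_force: 30.8
clock: 32.2
eef_pos: [507.6, -41.8, 330.5]
tcp_rot: [-3.141, 0.0, 1.426]
contact_force: [-0.7, -0.2, -0.2]
opening: 0.497
grasp_force: 0.0
[507.6320188  -41.78742026 330.46959728]
knob pred [214.49581277 233.48105088]
[[ 184  211   42   52 1171]] [[203.9 238.4]]
arm edge -6 [-29.4 -28.8] [-46.4  68.2] 2.330276
arm edge 6 [-31.9 -29.7] [-28.1  69.9] 0.23434556
plate outer [ -3.  -50.1] [-3.6 50.2] 0.15536855
roof [  -3.9 -149.1] [  5.1 -80.8] 1.1595843
```

```bash
python3 -m jog '[[[0,0,0],[0.01,-0.025,0],-1],[[0,0,0],[0,-0.026,0.03],-1],[[0,0,0],[0,0,0.04],-1],[[0,0,0],[0,0,0.045],-1],[[0,0,0],[0,0,0.045],-1],[[0,0,0],[0,0,0.03],-1],[[0,0,0],[0,0,0.01],-1],[[0,0,0],[-0.015,0,0],-1],[[0,0,0],[-0.015,0,0],-1],[[0,0,0],[0,0,0],-1],[[0,0,0],[0,0,0],-1]]'
python3 -m jog '[[[0,0,0],[-0.008,0,0],-1],[[0,0,0],[-0.006,0,0],-1],[[0,0,0],[0,0,0],-1]]'
python3 -m jog '[[[0,0,0],[-0.003,0,0],-1],[[0,0,0],[0,0,0],-1]]'
python3 - <<'E'
from h import *
O=np.array([505.3,-144.6]); yaw=-1.718; X=np.array([np.cos(yaw),np.sin(yaw)]);Y=np.array([-X[1],X[0]])
st=r.sense(); d=st['eef_pos'][:2]-O; print(d@X,d@Y,st['contact_force'])
E
```

```text
clock: 33.35
eef_pos: [454.1, -55.1, 131.2]
tcp_rot: [3.141, -0.0, 1.423]
contact_force: [-0.5, 0.2, -0.3]
opening: 0.001
grasp_force: 0.0
clock: 33.65
eef_pos: [452.0, -69.1, 130.7]
tcp_rot: [3.141, 0.0, 1.424]
contact_force: [0.5, 0.1, -0.0]
opening: -0.003
grasp_force: 0.0
clock: 33.85
eef_pos: [451.5, -71.7, 130.6]
tcp_rot: [-3.142, 0.0, 1.424]
contact_force: [-0.5, -0.3, -0.5]
opening: 0.004
grasp_force: 0.0
-64.21774833078878 -63.86001253955975 [-0.47091006 -0.33657335 -0.54970269]
```

```bash
for i in 1 ; do python3 -m jog '[[[0,0,0],[-0.002,0,0],-1],[[0,0,0],[-0.002,0,0],-1],[[0,0,0],[0,0,0],-1]]'; python3 -m jog '[[[0,0,0],[-0.002,0,0],-1],[[0,0,0],[0,0,0],-1]]';  python3 -m jog '[[[0,0,0],[-0.002,0,0],-1],[[0,0,0],[0,0,0],-1]]'; done
python3 - <<'E'
from h import *
O=np.array([505.3,-144.6]); yaw=-1.718; X=np.array([np.cos(yaw),np.sin(yaw)]);Y=np.array([-X[1],X[0]])
st=r.sense(); d=st['eef_pos'][:2]-O; print(d@X,d@Y,st['contact_force'])
E
```

```text
clock: 34.15
eef_pos: [450.9, -75.6, 130.6]
tcp_rot: [-3.142, 0.0, 1.424]
contact_force: [-0.0, -1.1, -1.2]
opening: -0.001
grasp_force: 0.0
clock: 34.35
eef_pos: [450.7, -77.6, 130.6]
tcp_rot: [-3.142, 0.0, 1.424]
contact_force: [0.2, 0.8, 0.4]
opening: -0.003
grasp_force: 0.0
clock: 34.55
eef_pos: [450.4, -79.2, 130.6]
tcp_rot: [-3.142, -0.001, 1.424]
contact_force: [-0.0, 3.8, 0.5]
opening: 0.001
grasp_force: 1.8
-56.61852925665829 -63.88593761798535 [-0.03619869  3.81217712  0.54788491]
```

```bash
python3 -m jog '[[[0,0,0],[-0.0015,0,0],-1],[[0,0,0],[0,0,0],-1]]'; python3 -m jog '[[[0,0,0],[0.015,0,0],-1],[[0,0,0],[0.03,0,0],-1],[[0,0,0],[0.03,0,-0.03],-1],[[0,0,0],[0,0.01,-0.045],-1],[[0,0,0],[0,0.01,-0.045],-1],[[0,0,0],[0,0.01,-0.045],-1],[[0,0,0],[0,0,0],-1],[[0,0,0],[0,0,0],-1],[[0,0,0],[0,0,0],-1]]'
python3 - <<'E'
from h import *
# paper check by top/side ray on the bin, and bystanders vs start
t0=np.load('pics/top0.npy').astype(int); t=r.grab_frame('top').astype(int); ct=cam('top')
for n,P in [('carton',(776,48,85)),('spanner',(450,167,5)),('tip',(478,-308,207)),('bottle',(550,487,190))]:
    u,v=proj(ct,np.array(P,float))[0].astype(int); a=slice(max(0,v-22),v+22); b=slice(max(0,u-22),u+22); print(n,(abs(t[a,b]-t0[a,b]).sum(2)>60).mean().round(3))
st=r.sense(); print(st['clock'],st['eef_pos'],st['contact_force'])
E
```

```text
clock: 34.75
eef_pos: [450.4, -79.5, 130.6]
tcp_rot: [-3.141, -0.003, 1.423]
contact_force: [2.4, 13.5, 0.5]
opening: -0.0
grasp_force: 7.0
clock: 35.65
eef_pos: [489.8, -11.2, 294.3]
tcp_rot: [-3.139, 0.0, 1.424]
contact_force: [-0.3, 0.5, -0.9]
opening: 0.002
grasp_force: 0.0
carton 0.0
spanner 0.0
tip 0.0
bottle 0.0
35.7 [489.66228742 -11.20159795 293.98444836] [ 0.22147486 -0.24177832 -0.35562351]
```

The push on the knob met a stiff stop (13.5 N with only 0.3 mm of travel), so the gate is shut. The bystanders have not moved and the arm is clear, so I hand in.

```bash
python3 -c "
from rig import r
print(r.sign_off())"
```

```text
the job is handed in; nothing more can be done
None
```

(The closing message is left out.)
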